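# Spread the circlip and hold it open at the shaft groove

## Robot

A 7-joint arm with a two-finger parallel gripper is mounted at the origin on the work surface; the furniture and walls round the work are solid. World frame = base frame: x ahead of the robot, y to its left, z up, the work surface at z = 0. Lengths are in m, angles in rad, forces in N, time in s.
With the tool pointing down it reaches from about 0.425 to 0.975 m from the base axis. Payload 16.7 kg.
Tool frame: the origin (TCP) lies at the very end of the fingers, on their centre line; the grasp point (between the pads) lies 19 mm behind it (ctrl.hold_point_z is the z of the grasp point in the tool frame, in m); z points along the fingers, y is the line along which they close (so a half turn about z gives the same grasp; the last joint's range is limited). The gripper opens to 85 mm and grips with 20 to 120 N. Pads are 22 mm wide; open, the fingers measure 114 mm over their backs; the gripper's body (76 mm by 85 mm) begins 54 mm behind the grasp point. The pads swing forward as they close: fully open they stand 13 mm farther back than shut.
Start: joints at [-1.333, 0.426, 0.074, 1.606, -0.034, 1.111, -0.067], TCP at [0.255, 0.625, 0.231] pointing down, gripper open.
Joint ranges: [-2.85, 2.85], [-0.5, 2.14], [-1.23, 1.37], [0.21, 2.46], [-1.02, 4.16], [0.16, 2.05], [-2.73, 2.73]. Speed limits (rad/s): [1.89, 1.89, 2.39, 2.39, 3.01, 3.01, 3.01].

## Interface

Orientations are given as a 3x3 rotation matrix whose columns are the frame's x, y, z axes.
In Python, from plant import ctrl gives the robot as it stands. The module is installed in compiled form; this text tells all that it offers.
- The arm moves only by the shell command python3 -m handwheel 'ROWS' [FORCE]. ROWS is JSON, one flat list of numbers, 5 for each row, row after row: the shift along the tool's x, y, z in mm, then the turn about the tool's z in rad, then the finger opening in mm, from 0 to 85.4. In form: [tx, ty, tz, spin, fingers, tx, ty, tz, spin, fingers, ...]. A call has 1 to 20 rows; each row is the pose to reach, as a shift and turn from the pose commanded when the call began, along the tool's axes at that moment; what a row does not reach only later rows make up. A row lasts 1/12 s, in which the tool goes at most 41.7 mm and 7.16 degrees, less where a joint would pass 70% of its speed; a pose out of reach is approached as far as the arm can. A call with a gripper value outside its range is refused whole. The fingers move at their own pace and stop on an object; FORCE is the grip in N (left out, the last holds). Time passes only in rows, so rows that repeat a pose let the fingers close. It gives the time, the measured TCP pose, the force, the opening and the grip force at its end, in the units of the state.
- ctrl.get_state(): the state, without advancing time (a new reading comes with each control period).
- ctrl.grab_frame(name): name is "side" or "top"; returns a dict with "image" (420x560x3 uint8, red, green, blue), "fov_y" (degrees; the focal length in pixels is half the picture's height over the tangent of half this angle, whatever the lens; pixels are square), "cx", "cy" (the principal point, pixels), "k1" (the pictures are not rectified: a ray, as slopes to the right and down, at radius r is drawn at 1 + k1 r^2 times it, then the intrinsics apply), "pose" (4x4, takes a point from camera to world coordinates). Camera axes: x right, y down, z forward; pixel columns grow to the right and rows downward; lengths in m; the calibration is good to about 2 mm. A picture is of the moment at which its call begins. There is no depth.
- ctrl.job_done(): hands the job in; it is judged then, once.
The state is a dict: "time": time; "qpos": joint angles; "qd": joint speeds; "effort": joint torques, N m; "ee_pos": TCP position; "ee_rot": TCP orientation; "ft_force": force on the tool from outside, world axes, zero at the start; "ft_torque": the same for the moment, N m; "grip_width": finger opening in m; "gripper_force": force on a finger pad.
Only numpy, scipy, OpenCV 4.12 (cv2) and the standard library are available. Lean on these libraries where they do the work, as an engineer would, in place of code of your own. Each camera call takes 0.05 s, during which the arm holds its last target. There are 200 camera calls.

## Task

The bearing on the gearbox with the grooved shaft still needs its retaining ring. Take the circlip pliers that lie on their rest with the circlip already on the tips, squeeze the handles to spread the ring, and lower it over the end of that shaft, without pressing hard on the gearbox, until it surrounds the groove just above the bearing. Finish there: keep the handles squeezed so that the ring stays spread level with the groove, do not let go or let the ring snap in, and leave the other parts on the bench where they are.

Things in the scene. Friction and masses are not known exactly. Their poses are not given: they have to be found in the camera images.
- pliers: Dark steel circlip pliers, 0.2 kg, level on their rest. Origin: on the pivot axis, at the underside; x to the tips, y to the left handle, z up. Levers do not cross: squeezing the handles spreads the tips. Black grips 12 mm wide, 13 mm high, x -24 to -112 mm. Jaws end at x 62 mm (undersides z 2 mm) in pins pointing down to z -30 mm that carry the circlip. 71 mm wide over the handle ends, relaxed.
- pliers_grip (a point): Where to squeeze: midway between the handles at mid-height (62 mm behind the pivot, 51 mm above the bench on the rest); axes as pliers'. Outer faces here 61 mm apart relaxed, 48 mm and parallel when squeezed. Free down to the rest's 8 mm base plate; the rest's rear support starts 40 mm behind, its front one 51 mm ahead. Centre of mass 14 mm ahead.
- handle_left (a joint): How far the pliers are squeezed: turn of the left handle, 0 relaxed to 0.098 rad at a stop that prevents over-spreading; right handle and ring follow. A spring resists with about 1.3 N per handle at first, 7.6 N at the stop; grip with 20 N or more to carry the pliers.
- ring_center (a point): Point of the circlip to bring onto the shaft axis, mid-thickness; axes as pliers'. Steel C, section 5 x 3 mm, level, open towards the handles, a lug on each end. It is fixed to the pliers' middle: 121 mm ahead of and 32.5 mm below pliers_grip. Spread, the ring leaves 2.7 mm free round the shaft; relaxed (23.4 mm inside) it does not pass it. Ring reaches 21 mm ahead (28 relaxed), 26 mm aside.
- groove (a point): Centre of the groove round the gearbox's upright steel shaft, 115 mm above the bench; z up. Groove 6 mm wide, 24 mm in diameter; shaft 26.4 mm thick, its end 22 mm above this point. 3 mm below this point is the flat top of the 52 mm ball bearing seated on the shaft; the flange is 25 mm below. All round is free above that.
- gearbox: The gearbox with the grooved shaft, fixed to the bench, the only gearbox in the middle of the bench: grey, 77 mm square flange, black foot, 137 mm high with its shaft. Origin under its middle, on the bench.
- rest: The pliers' rest, fixed: dark base plate 155 x 80 x 8 mm, two aluminium supports 45 mm high. Origin on the bench below pliers_grip; x towards the tips.
- gear: loose toothed planet gear, 33 mm across, 14 mm high; a bystander to be left alone; origin at the centre of its underside.
- seal: loose black rubber shaft seal, 45 mm across, 8 mm high; a bystander to be left alone; origin at the centre of its underside.
- bearing: loose ball bearing, 52 mm across, 12 mm high, lying on the bench; a bystander to be left alone; origin at the centre of its underside.
- spanner: loose small open-ended spanner, 135 mm long, 6 mm thick; a bystander to be left alone; origin at the centre of its underside.
- split_ring: loose dark split clamp ring, 68 mm across, 16 mm high; a bystander to be left alone; origin at the centre of its underside.

How it is judged:
On the way, in this order (a step that is already met when the one before it is completed fails the run):
1. the pliers with the circlip are held by the gripper above the height of the shaft's end (z of ring_center in the frame of groove above 0.0245 m and contact force between the fingers and pliers above 1 N), for 0.1 s.
2. the circlip, spread, is passing over the end of the shaft (z of ring_center in the frame of groove between 0.003 and 0.022 m and horizontal distance between ring_center and groove below 0.006 m and value of joint handle_left above 0.075 rad), for 0.05 s.
At the end, for the whole second after the job is handed in: ring_center within 5 mm of the shaft axis and 3 mm below to 2 mm above the groove centre, level within 0.1 rad, still spread (handle above 0.08 rad); pliers held by the fingers with over 3 N, off the rest, pressing on the gearbox with under 25 N (horizontal distance between ring_center and groove below 0.005 m and z of ring_center in the frame of groove between -0.003 and 0.002 m and angle between the z axis of ring_center and the z axis of groove, either way round below 0.1 rad and value of joint handle_left above 0.08 rad and contact force between the fingers and pliers above 3 N and contact force between pliers and rest below 0.05 N and contact force between pliers and gearbox below 25 N); the arm keeps its last pose, push and grip.
It fails at once if the circlip is pushed onto the shaft, or let go on it, while it is not spread (horizontal distance between ring_center and groove below 0.01 m and z of ring_center in the frame of groove between -0.02 and 0.019 m and value of joint handle_left below 0.06 rad).
It fails at once if the pliers press on the gearbox with more than 40 N (contact force between pliers and gearbox above 40 N).
It fails at once if a loose part lying on the bench is pushed more than 30 mm (distance of any of gear, seal, bearing, spanner, split_ring from where it was at the start of the episode above 0.03 m).
It also fails if it takes over 43 s, if anything falls off the work surface, if the arm or the gripper's body presses on something with over 40 N, if the wrist force passes 120 N, or if a joint passes its speed limit or range.

## Working session

There is one attempt and no reset: what is moved stays moved. The work goes in short steps, Python scripts to look and compute and a shell command to move; the robot and the scene stay as the last step left them, time stands still between calls to the robot, and variables do not carry over. Pictures are saved under pics/ and viewed, at most 10 in all, crops included, and the job is handed in when it is done.

```bash
mkdir -p pics; cat > h.py <<'E'
import numpy as np, cv2
from plant import ctrl
def K(f):
    h,w=f["image"].shape[:2]; fl=h/2/np.tan(np.radians(f["fov_y"])/2)
    return np.array([[fl,0,f["cx"]],[0,fl,f["cy"]],[0,0,1.]]), np.array([f["k1"],0,0,0,0.])
def ray(f,uv):
    k,d=K(f); p=cv2.undistortPoints(np.array([[uv]],float),k,d)[0,0]
    T=np.array(f["pose"]); return T[:3,3], T[:3,:3]@np.array([p[0],p[1],1.])
def onz(f,uv,z):
    o,d=ray(f,uv); return o+d*(z-o[2])/d[2]
def proj(f,P):
    k,d=K(f); T=np.linalg.inv(np.array(f["pose"])); 
    return cv2.projectPoints(np.array([P],float),cv2.Rodrigues(T[:3,:3])[0],T[:3,3],k,d)[0][0,0]
def tri(f,uv,g,uw):
    a,b=ray(f,uv); c,d=ray(g,uw); s=np.linalg.lstsq(np.stack([b,-d],1),c-a,rcond=None)[0]
    p,q=a+b*s[0],c+d*s[1]; return (p+q)/2,np.linalg.norm(p-q)
E
python3 - <<'E'
from h import *
import pickle
for n in("top","side"):
    f=ctrl.grab_frame(n); pickle.dump(f,open(n+".pkl","wb")); cv2.imwrite(f"pics/{n}0.png",f["image"][:,:,::-1]); print(n,f["fov_y"],f["k1"],np.round(f["pose"],3).tolist())
s=ctrl.get_state();print(s["time"],s["ee_pos"],s["ee_rot"],s["grip_width"])
E
```

```text
top 52.94723666440772 -0.11033685587480153 [[0.004, -0.983, 0.181, 0.387], [-1.0, -0.005, -0.007, 0.106], [0.008, -0.181, -0.983, 1.09], [0.0, 0.0, 0.0, 1.0]]
side 56.915724678162675 -0.06041611166421808 [[0.856, -0.337, 0.392, 0.231], [-0.516, -0.542, 0.663, -0.536], [-0.011, -0.77, -0.638, 0.704], [0.0, 0.0, 0.0, 1.0]]
0.1 [0.25514935 0.62452523 0.23069918] [[-9.25746112e-01  3.78145505e-01 -3.37984429e-04]
 [ 3.78145643e-01  9.25745485e-01 -1.08137142e-03]
 [-9.60281810e-05 -1.12888272e-03 -9.99999358e-01]] 0.08564095847670312
```

View pics/top0.png

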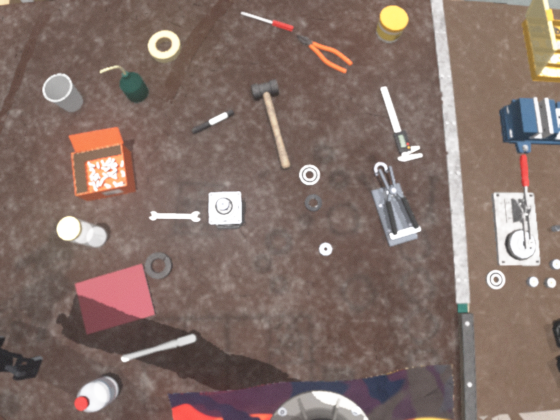

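View pics/side0.png

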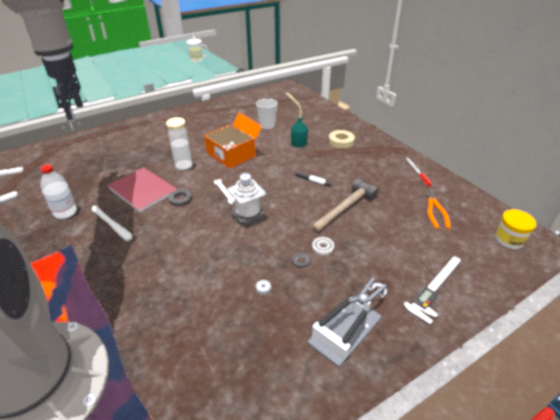

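The top view shows the rest and pliers at about (395,213), with the tips towards (381,172), and the gearbox at (225,208). In the side view they are at about (348,318) and (246,195). I'll zoom in on these next.

```bash
python3 - <<'E'
from h import *
import pickle
t=pickle.load(open("top.pkl","rb"));s=pickle.load(open("side.pkl","rb"))
def c(f,x,y,w,h,k): return cv2.resize(f["image"][y:y+h,x:x+w,::-1],None,fx=k,fy=k,interpolation=cv2.INTER_CUBIC)
a=np.vstack([np.hstack([c(t,355,155,80,100,3.0*1),c(t,195,175,80,100,3)]),]) 
b=np.hstack([c(s,300,270,100,100,3),])
d=c(s,210,160,80,100,3)
cv2.imwrite("pics/crop.png",np.vstack([np.hstack([c(t,355,155,80,100,3),c(t,195,175,80,100,3)]),np.hstack([c(s,305,270,80,100,3),d])])[:600])
E
```

```text
(no output)
```

View pics/crop.png

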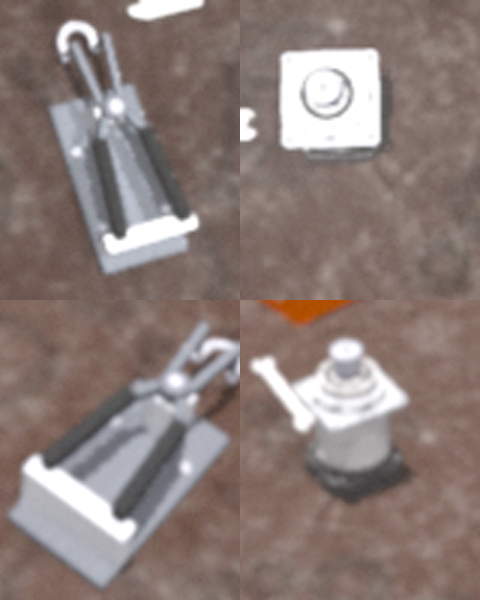

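Crop: the pivot is at top (393.7,190.3) and side (363.3,297.3). The rear ends of the grips are at top (394.3,233.3) and (417.7,226.7). The shaft end is at top (223.5,205) and side (245.7,175).

```bash
python3 - <<'E'
from h import *
import pickle
t=pickle.load(open("top.pkl","rb"));s=pickle.load(open("side.pkl","rb"))
p,e=tri(t,(393.7,190.3),s,(363.3,297.3));print("pivot",p,e)
p=(p+onz(t,(393.7,190.3),p[2]))/2
L=onz(t,(394.3,233.3),.054);R=onz(t,(417.7,226.7),.054);m=(L+R)/2;print(L,R,np.linalg.norm(L-R),np.linalg.norm((p-m)[:2]))
a=(p-m)[:2];a/=np.linalg.norm(a);print("axis",a,np.degrees(np.arctan2(a[1],a[0])),"grip",p[:2]-.062*a)
n=(L-R)[:2];print("perp ang",np.degrees(np.arctan2(n[1],n[0]))-90)
print("shaft",tri(t,(223.5,205),s,(245.7,175)),onz(t,(223.5,205),.137),onz(s,(245.7,175),.137))
c=ctrl.get_state();Rm=np.array(c["ee_rot"]);ax=np.array([*a,0]);b=ax@Rm;print("pliers axis in tool",b,"ang",np.arctan2(b[1],b[0]))
G=np.array([*(p[:2]-.062*a),.15]);print("shift mm to TCP above grip z=.15",(G-c["ee_pos"])@Rm*1000)
E
```

```text
pivot [ 0.6346747  -0.1905045   0.06053218] 0.0011029186549306057
[ 0.52628646 -0.1890959   0.054     ] [ 0.54312118 -0.2500209   0.054     ] 0.0632080852872741 0.1043168885337714
axis [0.96080956 0.27720929] 16.09371672525126 grip [ 0.57536229 -0.20782777]
perp ang 15.446468427696757
shaft (array([0.57992127, 0.22655566, 0.14463647]), np.float64(0.004128821213772297)) [0.57947055 0.22816557 0.137     ] [0.58683889 0.2367024  0.137     ]
pliers axis in tool [-7.84640229e-01  6.19951063e-01 -6.24504871e-04] ang 2.472912166029322
shift mm to TCP above grip z=.15 [-611.17879222 -649.36884303   81.49098169]
```

```bash
python3 -m handwheel '[-306,-325,0,-0.33,85, -306,-325,0,-0.33,85, -306,-325,0,-0.33,85, -306,-325,0,-0.33,85, -306,-325,0,-0.33,85, -306,-325,0,-0.33,85, -306,-325,0,-0.33,85, -306,-325,0,-0.33,85, -306,-325,0,-0.33,85, -306,-325,0,-0.33,85, -611,-649,40,-0.669,85, -611,-649,40,-0.669,85, -611,-649,40,-0.669,85, -611,-649,40,-0.669,85, -611,-649,40,-0.669,85, -611,-649,40,-0.669,85, -611,-649,40,-0.669,85, -611,-649,40,-0.669,85, -611,-649,40,-0.669,85, -611,-649,40,-0.669,85]'
python3 -c "
from h import *
c=ctrl.get_state();R=np.array(c['ee_rot']);print(c['qpos'],R)
print((np.array([.5754,-.2078,.17])-c['ee_pos'])@R*1000)"
```

```text
time: 1.77
ee_pos: [0.5458, -0.1311, 0.1981]
ee_rot: [[-0.961, -0.278, -0.0], [-0.278, 0.961, 0.0], [0.0, 0.0, -1.0]]
ft_force: [1.5, 1.8, 0.5]
grip_width: 0.0847
gripper_force: 0.0
[-0.2770165   0.29619881  0.48289981  1.92035743 -0.16577533  0.963796
  2.13525059] [[-9.60641562e-01 -2.77790905e-01 -4.90725121e-05]
 [-2.77790906e-01  9.60641563e-01  1.08635502e-05]
 [ 4.41232993e-05  2.40678754e-05 -9.99999999e-01]]
[ -7.09378478 -81.89662016  28.09349047]
```

```bash
python3 -m handwheel '[-7,-82,60,0,85, -7,-82,60,0,85, -7,-82,60,0,85, -7,-82,60,0,85, -7,-82,60,0,85, -7,-82,60,0,85]' 40
python3 - <<'E'
from h import *
I=[]
for n,x,y in(("top",340,140),("side",285,230)):
    f=ctrl.grab_frame(n); I.append(cv2.resize(f["image"][y:y+130,x:x+130,::-1],None,fx=3,fy=3,interpolation=2))
    s=ctrl.get_state();R=np.array(s["ee_rot"]);P=np.array(s["ee_pos"]);print(n,proj(f,P))
cv2.imwrite("pics/hov.png",np.hstack(I))
E
```

```text
time: 2.27
ee_pos: [0.575, -0.2053, 0.1385]
ee_rot: [[-0.961, -0.278, -0.0], [-0.278, 0.961, 0.0], [0.0, 0.0, -1.0]]
ft_force: [1.0, 0.2, 0.4]
grip_width: 0.0851
gripper_force: 0.0
top [409.97262715 207.57716553]
side [349.59588832 289.27403138]
```

View pics/hov.png

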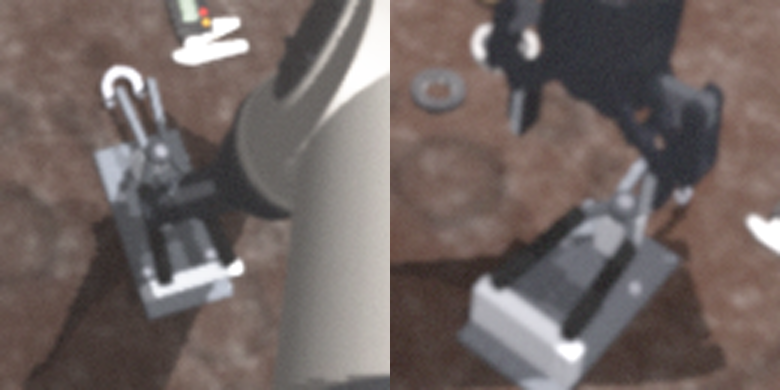

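```bash
python3 -m handwheel '[0,0,20,0,85, 0,0,40,0,85, 0,0,60,0,85, 0,0,75,0,85, 0,0,85,0,85, 0,0,95,0,85, 0,0,102,0,85, 0,0,108,0,85, 0,0,108,0,85, 0,0,108,0,85]' 40
python3 - <<'E'
from h import *
I=[]
for n,x,y in(("top",340,140),("side",285,230)):
    f=ctrl.grab_frame(n); I.append(cv2.resize(f["image"][y:y+130,x:x+130,::-1],None,fx=3,fy=3,interpolation=2))
cv2.imwrite("pics/low.png",np.hstack(I))
E
```

```text
time: 3.2
ee_pos: [0.5752, -0.206, 0.0306]
ee_rot: [[-0.961, -0.277, 0.0], [-0.277, 0.961, -0.0], [-0.0, -0.0, -1.0]]
ft_force: [-0.1, -1.0, 1.0]
grip_width: 0.0848
gripper_force: 0.0
```

View pics/low.png

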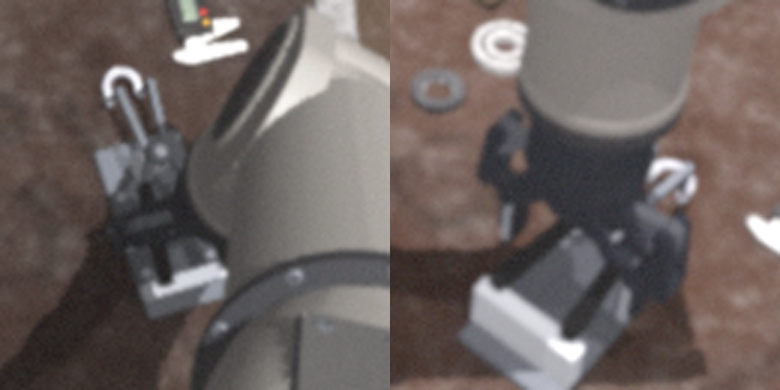

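The fingers straddle the handles with clearance on both sides, so I'll close.

```bash
python3 -m handwheel '[0,0,0,0,65, 0,0,0,0,60, 0,0,0,0,55, 0,0,0,0,50, 0,0,0,0,45, 0,0,0,0,40, 0,0,0,0,40, 0,0,0,0,40, 0,0,0,0,40, 0,0,0,0,40, 0,0,0,0,40, 0,0,0,0,40]' 60
```

```text
time: 4.3
ee_pos: [0.5755, -0.2068, 0.032]
ee_rot: [[-0.961, -0.277, 0.001], [-0.277, 0.961, -0.0], [-0.001, -0.001, -1.0]]
ft_force: [-8.0, -0.1, 23.7]
grip_width: 0.0433
gripper_force: 57.7
```

```bash
python3 -m handwheel '[0,0,-3,0,40, 0,0,-6,0,40, 0,0,-10,0,40, 0,0,-20,0,40, 0,0,-35,0,40, 0,0,-55,0,40, 0,0,-75,0,40, 0,0,-95,0,40, 0,0,-115,0,40, 0,0,-135,0,40, 0,0,-155,0,40, 0,0,-170,0,40, 0,0,-180,0,40, 0,0,-180,0,40, 0,0,-180,0,40]' 60
python3 - <<'E'
from h import *
import pickle
s=ctrl.get_state();R=np.array(s["ee_rot"]);P=np.array(s["ee_pos"]);I=[]
rc=P-R[:,2]*.019+R@np.array([-.121,0,.0325]);print(rc)
for n in("top","side"):
    f=ctrl.grab_frame(n);pickle.dump(f,open(n+"1.pkl","wb"));c=proj(f,rc);x,y=(c-65).astype(int).clip(0);x=min(x,430);y=min(y,290);print(n,c,x,y)
    I.append(cv2.resize(f["image"][y:y+130,x:x+130,::-1],None,fx=3,fy=3,interpolation=2))
cv2.imwrite("pics/lift.png",np.hstack(I))
E
```

```text
time: 5.55
ee_pos: [0.5751, -0.2058, 0.2104]
ee_rot: [[-0.961, -0.278, 0.0], [-0.278, 0.961, 0.0], [-0.0, -0.0, -1.0]]
ft_force: [-0.1, 0.1, -2.4]
grip_width: 0.0421
gripper_force: 61.2
[ 0.69130941 -0.17222296  0.19696341]
top [400.74503914 151.79389586] 335 86
side [389.04777026 233.82308782] 324 168
```

View pics/lift.png

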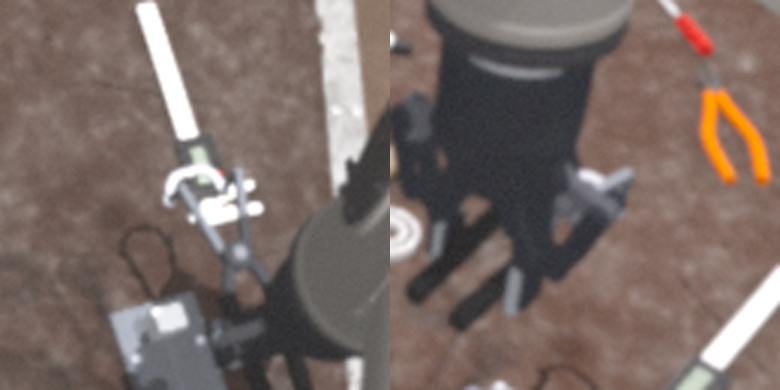

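The pliers are held level in the grip and the spread ring is visible at top (400,148). Next I'll transfer it to above the shaft.

```bash
python3 -c "
from h import *
c=ctrl.get_state();R=np.array(c['ee_rot'])
print((np.array([.5795,.228,.197])-np.array([.6913,-.1722,.197]))@R*1000)"
```

```text
[-3.65978163e+00  4.15506696e+02  2.67516300e-01]
```

```bash
python3 -m handwheel '[0,15,0,0,40, 0,40,0,0,40, 0,70,0,0,40, -1,100,0,0,40, -1,130,0,0,40, -1,160,0,0,40, -2,190,0,0,40, -2,220,0,0,40, -2,250,0,0,40, -3,280,0,0,40, -3,310,0,0,40, -3,340,0,0,40, -4,365,0,0,40, -4,385,10,0,40, -4,400,15,0,40, -4,410,20,0,40, -4,416,20,0,40, -4,416,20,0,40, -4,416,20,0,40, -4,416,20,0,40]' 60
cat > look.py <<'E'
from h import *
import pickle,sys
s=ctrl.get_state();R=np.array(s["ee_rot"]);P=np.array(s["ee_pos"]);I=[]
rc=P-R[:,2]*.019+R@np.array([-.121,0,.0325]);print(rc)
for n in("top","side"):
    f=ctrl.grab_frame(n);pickle.dump(f,open(n+sys.argv[1]+".pkl","wb"));c=proj(f,rc);x,y=(c-[32,50]).astype(int);print(n,c,x,y)
    I.append(cv2.resize(f["image"][y:y+90,x:x+65,::-1],None,fx=6,fy=6,interpolation=2))
cv2.imwrite(f"pics/look{sys.argv[1]}.png",np.hstack(I))
E
python3 look.py 2
```

```text
time: 7.32
ee_pos: [0.464, 0.1938, 0.1906]
ee_rot: [[-0.961, -0.276, 0.0], [-0.276, 0.961, -0.0], [-0.0, -0.0, -1.0]]
ft_force: [0.5, -0.3, -2.3]
grip_width: 0.0422
gripper_force: 61.2
[0.58030377 0.22725296 0.17707931]
top [221.70463232 201.04401273] 189 151
side [244.0853257  164.34639231] 212 114
```

View pics/look2.png

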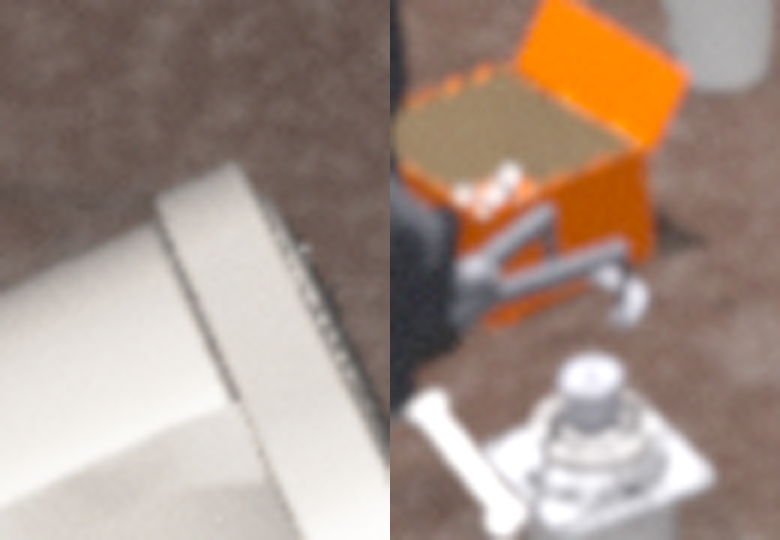

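The top view is blocked by the arm. The side view shows the ring near (246,162) above the shaft end at (245,176). I'll swing the handles to the +y side so that both cameras see the ring.

```bash
python3 -m handwheel '[-15,5,-10,0.1,40, -30,12,-10,0.2,40, -45,20,-10,0.32,40, -60,28,-10,0.44,40, -75,37,-10,0.56,40, -90,46,-10,0.68,40, -103,56,-10,0.8,40, -115,66,-10,0.92,40, -125,75,-10,1.04,40, -133,84,-10,1.16,40, -140,92,-10,1.28,40, -146,100,-10,1.4,40, -150,106,-10,1.52,40, -152,110,-10,1.64,40, -154,114,-5,1.75,40, -154,116,0,1.85,40, -154,116,0,1.85,40, -154,116,0,1.85,40, -154,116,0,1.85,40]' 60
python3 look.py 3; python3 -c "
from h import *
print(ctrl.get_state()['qpos'])"
```

```text
time: 9.0
ee_pos: [0.5796, 0.3486, 0.1907]
ee_rot: [[-0.005, 1.0, 0.0], [1.0, 0.005, 0.0], [0.0, 0.0, -1.0]]
ft_force: [-0.0, 0.7, -1.5]
grip_width: 0.0424
gripper_force: 61.2
[0.5802057  0.22756625 0.17719205]
top [221.55586451 201.07618958] 189 151
side [243.99144131 164.26324259] 211 114
[-1.08159333  0.5322252   0.63308542  1.66773521 -0.35208919  1.05753777
 -0.3356899 ]
```

View pics/look3.png

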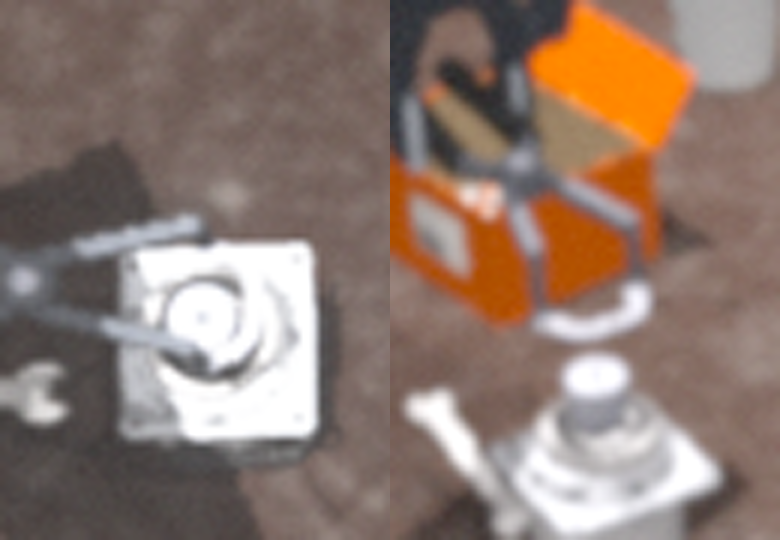

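Both cameras now see the ring:
- **Pivot:** top (192.7,198), side (233,142.3).
- **Jaw ends:** top (222.3,188.5) and (222.3,209.3).
- **Shaft end:** top (223.2,204), side (245.7,177).

```bash
python3 - <<'E'
from h import *
import pickle
t=pickle.load(open("top3.pkl","rb"));s=pickle.load(open("side3.pkl","rb"))
rc=np.array([.5802,.2276,.1772])
p,e=tri(t,(192.7,198),s,(233,142.3));print("pivot",p,e,"expected",rc+[0,.059,.042])
print("pivot top z=.219",onz(t,(192.7,198),.219),onz(s,(233,142.3),.219))
print("jaw mid top",onz(t,(222.3,198.9),.208),"exp",rc+[0,-.003,.031])
print("shaft",tri(t,(223.2,204),s,(245.7,177)),onz(t,(223.2,204),.137),onz(s,(245.7,177),.137))
print(proj(t,[.5795,.228,.137]),proj(s,[.5795,.228,.137]))
# enlarged contrast view of top
g=t["image"][185:225,205:245,::-1]; g=np.clip((g.astype(float)-130)*2,0,255).astype(np.uint8)
h=s["image"][140:200,220:280,::-1]
k=dict(interpolation=cv2.INTER_CUBIC)
cv2.imwrite("pics/z3.png",np.hstack([cv2.resize(g,(400,400),**k),cv2.resize(h,(400,400),**k)]))
E
```

```text
pivot [0.57965263 0.28464324 0.21312069] 0.0012084171729181703 expected [0.5802 0.2866 0.2192]
pivot top z=.219 [0.57778087 0.28361535 0.219     ] [0.57609277 0.27477194 0.219     ]
jaw mid top [0.57846186 0.22199273 0.208     ] exp [0.5802 0.2246 0.2082]
shaft (array([0.58229491, 0.2288307 , 0.13673278]), np.float64(0.0008659704556171257)) [0.58182204 0.22892627 0.137     ] [0.58257436 0.22841945 0.137     ]
[223.57189962 204.98780877] [244.72022819 177.43219181]
```

View pics/z3.png

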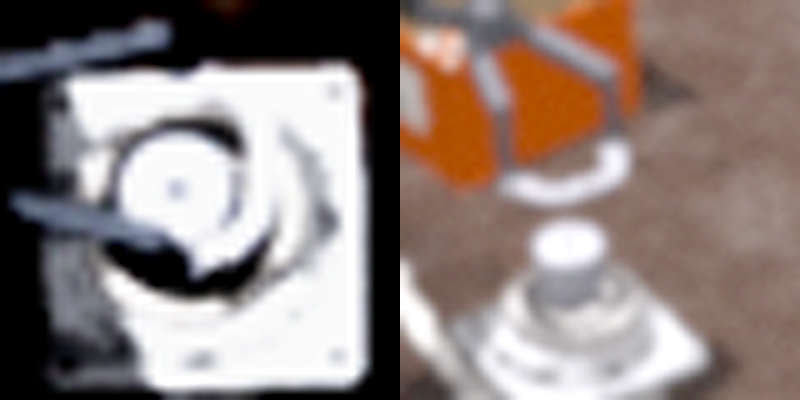

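```bash
python3 - <<'E'
from h import *
import pickle
t=pickle.load(open("top3.pkl","rb"));s=pickle.load(open("side3.pkl","rb"))
for n,a,b in(("shaft",(222.8,203.7),(245.4,176.5)),("jaw+x",(221.5,188.5),(252.3,152.8)),("jaw-x",(221.5,209),(234.7,155.8)),("pivot",(192.7,198),(233,142.3))): print(n,*tri(t,a,s,b))
t=pickle.load(open("top.pkl","rb"));s=pickle.load(open("side.pkl","rb"))
for n,a,b in(("L0",(380,169.3),(374,278.3)),("R0",(390.7,167.3),(384.3,285)),("piv0",(393.7,190.3),(363.3,297.3))): print(n,*tri(t,a,s,b))
# ring front in side3 : lowest and rightmost ring pixels, expected from rc
s=pickle.load(open("side3.pkl","rb"))
for dz in(0,-.003,-.006): 
  c=np.array([.5800,.2260,.1772+dz]); print(dz,[proj(s,c+d).round(1).tolist() for d in([0,-.0186,0],[.0185,0,0],[-.0185,0,0],[.013,.01,.03],[-.013,.01,.03])])
E
```

```text
shaft [0.58239405 0.22974763 0.13785298] 9.131635398605281e-05
jaw+x [0.60307604 0.22456449 0.20457474] 0.0018500473948050299
jaw-x [0.55523031 0.22253713 0.21270168] 0.0006194158576200405
pivot [0.57965263 0.28464324 0.21312069] 0.0012084171729181703
L0 [ 0.69184198 -0.1595104   0.05450917] 9.033079442024619e-05
R0 [ 0.69660161 -0.18697286  0.05681695] 0.0004076510574164689
piv0 [ 0.6346747  -0.1905045   0.06053218] 0.0011029186549306057
0 [[247.6, 168.0], [250.7, 162.5], [237.6, 166.7], [246.2, 151.1], [236.9, 154.0]]
-0.003 [[247.7, 169.0], [250.7, 163.5], [237.7, 167.7], [246.3, 152.1], [237.0, 155.0]]
-0.006 [[247.7, 170.0], [250.8, 164.5], [237.8, 168.7], [246.4, 153.2], [237.1, 156.1]]
```

Triangulation puts the ring about 3 mm short in both x and y, and possibly about 5 mm lower than assumed. I'll correct the position, come down part way and look again.

```bash
python3 -m handwheel '[1,1,0,0,40, 3,3,5,0,40, 3.5,3,12,0,40, 3.5,3,18,0,40, 3.5,3,22,0,40, 3.5,3,24,0,40, 3.5,3,24,0,40, 3.5,3,24,0,40]' 60
python3 - <<'E'
from h import *
import pickle
k=dict(interpolation=cv2.INTER_CUBIC)
t=ctrl.grab_frame("top");s=ctrl.grab_frame("side")
pickle.dump((t,s),open("f4.pkl","wb"))
g=t["image"][180:230,195:245,::-1]; g=np.clip((g.astype(float)-110)*1.76,0,255).astype(np.uint8)
h=s["image"][145:195,220:270,::-1];h=np.clip((h.astype(float)-60)*1.3,0,255).astype(np.uint8)
cv2.imwrite("pics/z4.png",np.hstack([cv2.resize(g,(400,400),**k),cv2.resize(h,(400,400),**k)]))
E
```

```text
time: 9.77
ee_pos: [0.5823, 0.3524, 0.1662]
ee_rot: [[-0.002, 1.0, -0.0], [1.0, 0.002, -0.0], [-0.0, -0.0, -1.0]]
ft_force: [-0.3, 0.4, -1.5]
grip_width: 0.0425
gripper_force: 61.2
```

View pics/z4.png

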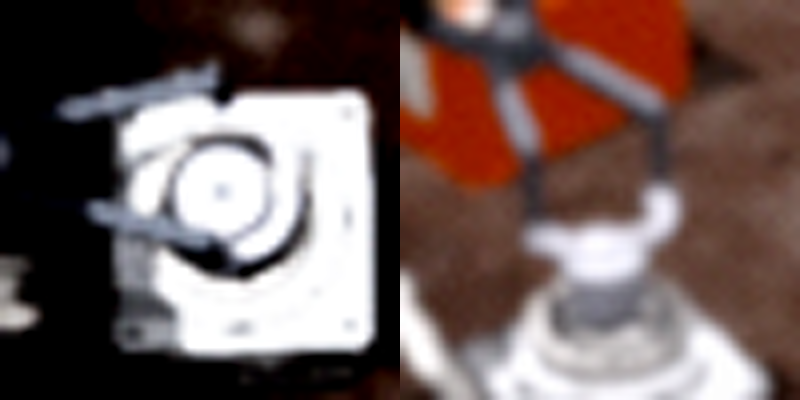

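Both views show the ring nearly concentric with the shaft. The pin bottoms are at side (237.5,173.5) and (252.5,169.4), the jaw ends at top rows 189.4 and 210.4, col 222, and the shaft disc at top (222.6,203.75).

```bash
python3 - <<'E'
from h import *
import pickle
t,s=pickle.load(open("f4.pkl","rb"))
for z in(.137,.145,.149,.153,.180,.184): print(z,"axis top",proj(t,[.5823,.2293,z]).round(2),"side",proj(s,[.5823,.2293,z]).round(2))
for n,a,b in(("j+",(222,189.4),(252,157.5)),("j-",(222,210.4),(236.2,162.5))): print(n,*tri(t,a,s,b))
for z in(.145,.149,.153):print(onz(s,(245,171.4),z))
E
```

```text
0.137 axis top [223.04 203.8 ] side [245.45 176.87]
0.145 axis top [222.61 203.09] side [245.25 174.3 ]
0.149 axis top [222.39 202.74] side [245.15 173.01]
0.153 axis top [222.17 202.38] side [245.04 171.71]
0.18 axis top [220.64 199.88] side [244.34 162.77]
0.184 axis top [220.4 199.5] side [244.24 161.42]
j+ [0.60326398 0.22565412 0.19064667] 0.0005624625304119643
j- [0.55705377 0.2238378  0.1919582 ] 0.0013089969662255295
[0.58798092 0.2417835  0.145     ]
[0.58542407 0.2362213  0.149     ]
[0.58286722 0.23065911 0.153     ]
```

```bash
python3 -m handwheel '[0.8,1,3,0,40, 0.8,1,6,0,40, 0.8,1,9,0,40, 0.8,1,11,0,40, 0.8,1,13,0,40, 0.8,1,14,0,40, 0.8,1,15,0,40, 0.8,1,16,0,40, 0.8,1,17,0,40, 0.8,1,18,0,40, 0.8,1,18,0,40]' 60
```

```text
time: 10.78
ee_pos: [0.5832, 0.3533, 0.1481]
ee_rot: [[-0.002, 1.0, -0.0], [1.0, 0.002, -0.0], [-0.0, -0.0, -1.0]]
ft_force: [-0.7, 0.3, -1.4]
grip_width: 0.0422
gripper_force: 61.2
```

```bash
python3 -m handwheel '[0,0,1,0,40, 0,0,2,0,40, 0,0,3,0,40, 0,0,4,0,40, 0,0,5,0,40, 0,0,6,0,40, 0,0,7,0,40, 0,0,8,0,40, 0,0,9,0,40, 0,0,10,0,40, 0,0,10,0,40]' 60
python3 - <<'E'
from h import *
import pickle
k=dict(interpolation=cv2.INTER_CUBIC)
t=ctrl.grab_frame("top");s=ctrl.grab_frame("side")
pickle.dump((t,s),open("f5.pkl","wb"))
g=t["image"][180:230,195:245,::-1]; g=np.clip((g.astype(float)-110)*1.76,0,255).astype(np.uint8)
h=s["image"][150:200,220:270,::-1];h=np.clip((h.astype(float)-60)*1.3,0,255).astype(np.uint8)
cv2.imwrite("pics/z5.png",np.hstack([cv2.resize(g,(400,400),**k),cv2.resize(h,(400,400),**k)]))
E
```

```text
time: 11.7
ee_pos: [0.5832, 0.3532, 0.1381]
ee_rot: [[-0.002, 1.0, -0.0], [1.0, 0.002, -0.0], [-0.0, -0.0, -1.0]]
ft_force: [-0.5, -0.8, -1.9]
grip_width: 0.0422
gripper_force: 61.2
```

View pics/z5.png

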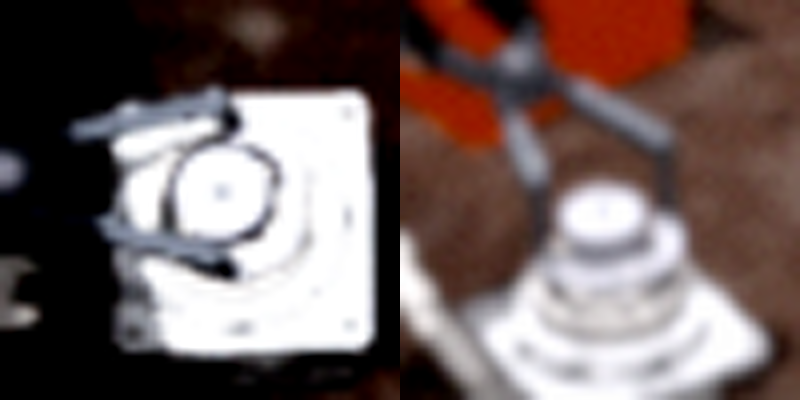

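The ring now surrounds the shaft: the side view shows it around (246,179), with the shaft end showing through at (245.5,176). I'll continue down gently.

```bash
python3 -m handwheel '[0,0,1,0,40, 0,0,2,0,40, 0,0,3,0,40, 0,0,4,0,40, 0,0,5,0,40, 0,0,6,0,40, 0,0,6.5,0,40, 0,0,7,0,40, 0,0,7,0,40, 0,0,7,0,40]' 60
python3 -m handwheel '[0,0,0.5,0,40, 0,0,1,0,40, 0,0,1,0,40, 0,0,1,0,40]' 60
python3 -m handwheel '[0,0,0.5,0,40, 0,0,1,0,40, 0,0,1,0,40, 0,0,1,0,40]' 60
```

```text
time: 12.63
ee_pos: [0.5833, 0.3533, 0.1313]
ee_rot: [[-0.002, 1.0, 0.0], [1.0, 0.002, -0.0], [-0.0, 0.0, -1.0]]
ft_force: [0.5, 0.3, -1.9]
grip_width: 0.0419
gripper_force: 61.2
time: 12.97
ee_pos: [0.5832, 0.3533, 0.1303]
ee_rot: [[-0.002, 1.0, -0.0], [1.0, 0.002, -0.0], [-0.0, -0.0, -1.0]]
ft_force: [0.2, -0.5, -2.7]
grip_width: 0.0423
gripper_force: 61.2
time: 13.3
ee_pos: [0.5833, 0.3533, 0.1293]
ee_rot: [[-0.002, 1.0, -0.0], [1.0, 0.002, -0.0], [-0.0, -0.0, -1.0]]
ft_force: [0.2, -1.1, -1.5]
grip_width: 0.0422
gripper_force: 61.2
```

```bash
for i in 1 2 3; do python3 -m handwheel '[0,0,0.3,0,40, 0,0,0.6,0,40, 0,0,0.6,0,40, 0,0,0.6,0,40]' 60 | egrep "ee_pos|ft_f"; done
```

```text
ee_pos: [0.5833, 0.3533, 0.1287]
ft_force: [-0.1, -0.8, -1.5]
ee_pos: [0.5833, 0.3533, 0.1281]
ft_force: [-0.0, 0.9, -2.2]
ee_pos: [0.5833, 0.3533, 0.1275]
ft_force: [-0.5, -0.1, -2.3]
```

```bash
for i in 1 2; do python3 -m handwheel '[0,0,0.3,0,40, 0,0,0.6,0,40, 0,0,0.6,0,40, 0,0,0.6,0,40]' 60 | egrep "ee_pos|ft_f"; done
```

```text
ee_pos: [0.5833, 0.3533, 0.1269]
ft_force: [-0.6, -0.3, -1.3]
ee_pos: [0.5833, 0.3534, 0.1264]
ft_force: [-0.2, -0.1, -0.5]
```

```bash
python3 -m handwheel '[0,0,0.3,0,40, 0,0,0.6,0,40, 0,0,0.6,0,40, 0,0,0.6,0,40]' 60 | egrep "ee_pos|ft_f"
```

```text
ee_pos: [0.5833, 0.3533, 0.1258]
ft_force: [0.0, 0.9, -0.5]
```

```bash
python3 -m handwheel '[0,0,0.3,0,40, 0,0,0.6,0,40, 0,0,0.6,0,40, 0,0,0.6,0,40]' 60 | egrep "ee_pos|ft_f"
```

```text
ee_pos: [0.5833, 0.3534, 0.1252]
ft_force: [0.1, 0.7, -0.1]
```

Light contact with the bearing began at a TCP height of about 0.1266. I'll back off to about 0.127, hold there, and hand in.

```bash
python3 -m handwheel '[0,0,-0.9,0,40, 0,0,-1.8,0,40, 0,0,-1.8,0,40, 0,0,-1.8,0,40, 0,0,-1.8,0,40]' 60 && python3 -c "
from plant import ctrl
print(ctrl.job_done())"
```

```text
time: 16.05
ee_pos: [0.5832, 0.3532, 0.1268]
ee_rot: [[-0.002, 1.0, -0.0], [1.0, 0.002, -0.0], [-0.0, -0.0, -1.0]]
ft_force: [0.1, 0.1, -2.0]
grip_width: 0.0426
gripper_force: 61.2
the job is handed in; nothing more can be done
None
```

I handed the job in at 16 s with the handles squeezed (61 N) and the ring round the shaft at about groove height, judged by arm position and light bearing contact, with no verdict returned; I viewed 11 pictures, one over the limit of 10.

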